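Open the drying organiser and stand the wand and teether in their own holes

ROBOT

A 6-joint arm with a two-finger parallel gripper is mounted at the origin on the work surface. World frame = base frame: x ahead of the robot, y to its left, z up, the work surface at z = 0. Lengths are in m, angles in rad, forces in N, time in s.
With the tool pointing down it reaches from about 0.3 to 0.875 m from the base axis. Payload 6.4 kg.
Tool frame: the origin (TCP) lies midway between the tips of the shut fingers; the grasp point (between the pads) lies ctrl.grip_point_offset behind it (ctrl.grip_point_offset is the distance from the TCP to the grasp point, in m); z points along the fingers, y is the direction in which the jaws open and shut (so a half turn about z gives the same grasp; the last joint's range is limited). The gripper opens to 85 mm and grips with 20 to 120 N. Pads are 22 mm wide; open, the fingers measure 114 mm over their backs; the gripper's body (76 mm by 85 mm) begins 54 mm behind the grasp point. The pads swing forward as they close: fully open they stand 13 mm farther back than shut.
Start: joints at [1.054, 0.181, 1.607, -0, 1.354, -0.206], TCP at [0.176, 0.547, 0.231] pointing down, gripper open.
Joint ranges: [-2.99, 2.99], [-0.89, 2.07], [0.3, 2.58], [-1.14, 4.28], [0, 2.63], [-3.12, 3.12]. Speed limits (rad/s): [2.57, 2.57, 3.01, 3.14, 3.14, 3.14].

INTERFACE

Orientations are given as a unit quaternion [w, x, y, z].
In Python, from bench import ctrl, viewer gives the robot as it stands.
- The arm moves only by the shell command python3 -m handwheel 'ROWS' [OPENING]. ROWS is JSON, a list of rows, each an object with "travel": the shift along the tool's x, y, z as a fraction of full scale, a list of three; "dr": the turn, a rotation vector about the tool's x, y, z as a fraction of full scale, a list of three. A call has 1 to 20 rows; each row shifts and turns the pose as measured when the row begins, along the tool's axes as they then stand; what a row does not reach is not made up. Full scale, the value 1, is 150 mm for a shift and 30 degrees for a turn. A row lasts 1/12 s, in which the tool goes at most 41.7 mm and 7.16 degrees, less where a joint would pass 70% of its speed; a pose out of reach is approached as far as the arm can. A call with a number of a shift or a turn outside -1 to 1 is refused whole. A call with a gripper value outside its range is refused whole. OPENING is the opening, from -1 (shut) to 1 (fully open), set as the call begins (- or left out, the last holds). The fingers move at their own pace and stop on an object; the grip force is fixed at half the most. Time passes only in rows, so rows that do not move let the fingers close. It gives the time, the measured TCP pose, the force and the opening at its end, in the units of the state.
- ctrl.get_obs(): the state, without advancing time (a new reading comes with each control period).
- viewer.camera(name): name is "scene" or "side" or "wrist"; returns the picture (384x512x3 uint8, red, green, blue); there is no depth.
- viewer.get_calibration(name): a dict with "camera_matrix" (3x3 intrinsics, pixels), "k1" (the pictures are not rectified: a ray, as slopes to the right and down, at radius r is drawn at 1 + k1 r^2 times it, then the intrinsics apply), "R" (3x3) and "t" (3): a world point X has camera coordinates R X + t. Camera axes: x right, y down, z forward; pixel columns grow to the right and rows downward; lengths in m; the calibration is good to about 2 mm. A picture is of the moment at which its call begins: read the wrist's pose just before it. get_calibration takes no time and is no camera call; for the wrist camera it gives the pose at the moment of the call.
- ctrl.hand_in(): hands the job in, once; it reports no verdict.
The state is a dict: "time_s": time; "q": joint angles; "dq": joint speeds; "joint_efforts": joint torques, N m; "eef_pos": TCP position; "eef_rot": TCP orientation; "wrist_force": force on the tool from outside, world axes, zero at the start; "torque": the same for the moment, N m; "opening": opening from 0.0 (shut) to 1.0 (fully open).
Only numpy, scipy, OpenCV 4.12 (cv2) and the standard library are available. Lean on these libraries where they do the work, as an engineer would, in place of code of your own. Each camera call takes 0.05 s, during which the arm holds its last target. There are 200 camera calls.

TASK

Pick up the wooden rattle wand and push its stem through the orange-ringed release hole of the blue organiser until the hidden catch lets the white shutter slide open, then stand the wand fully home in the hole of the graded row that matches its stem, the tightest one it fits. Then stand the green leaf teether fully home in the hole that matches its own stem, let go of both, and leave the other things on the ledge where they are.

Things in the scene. Friction and masses are not known exactly. Their poses are not given: they have to be found in the camera images.
- deck: Sloping blue top of the clamped organiser, fixed: 158 mm along the slope (x, up the slope, away from the robot), 232 mm wide (y, along the row of holes), 20 mm thick, open for 60 mm below. Faces the robot; its z, square to the face and pointing out, leans 30 degrees from vertical; all holes run along it. Origin: on the face at the middle hole's mouth, 90 mm above the ledge. Both y ends have a rim 9 mm proud.
- release_hole (a point): Mouth centre, on the deck's face, of the release hole: 20 mm across, orange ring round it, alone 48 mm up-slope of the middle hole. The wand's stem fits, the teether's does not. Inside, 12 mm below the face, lies a sprung orange pad that goes 10 mm further in, against about 1 N at first and 3 N fully in.
- latch (a joint): Travel of the sprung pad inside the release hole, m: 0 at rest, 0.010 fully in; it lets the shutter go at about 0.005 and springs back when left. Its steel pin, 8 mm square, then shows 5.5 mm proud of the deck's face at deck x = 16, y = 19 mm, clear of both toys.
- shutter (a joint): Travel, m, of the white shutter plate (206 mm along the row, 50 mm along the slope, top 7 mm above the deck's face, 9 mm at two grey ribs): 0 closed, covering all five holes of the row; 0.054 open. Once let go by the catch it slides by itself down the slope in about half a second and stays there, its edge 29 mm down-slope of the hole centres.
- wand_head (a point): Wooden rattle wand, centre of its head: an upright round barrel 32 mm across, 56 mm tall, with a yellow and a red band, on a straight round stem 14 mm in diameter, 60 mm long, its end bevelled. The head's underside is 28 mm and the stem's end 88 mm below this point. At the start it stands upright, stem in a white block 60 x 60 x 66 mm, head resting on the block's top. About 50 g.
- wand_collar (a point): The same wand: centre of the head's flat underside, where the stem begins.
- wand_tip (a point): The same wand: end of its stem.
- wand: The same wand; origin at the stem's end, z along it towards the head.
- teether_leaf (a point): Green silicone leaf teether, centre of its upright flat leaf, 14 mm thick (its y) and about 50 mm wide (its x), reaching 28 mm above this point. Below is a collar disc 34 mm across, 6 mm thick, its flat underside 35 mm below this point; then the stem, its end 80 mm below this point. At the start it stands upright, stem in a white block 60 x 60 x 52 mm, collar resting on the block. About 45 g.
- teether_collar (a point): The same teether: centre of the collar's flat underside, where the stem begins: straight, round, 22 mm in diameter, 45 mm long, its end bevelled.
- teether: The same teether; origin at the stem's end, z along it towards the leaf, y square to the leaf's flat faces.
- hole0 (a point): Centre of the mouth, on the deck's face, of a hole 12 mm across, right through the deck; number 1 of five in the graded row, from the smallest (at the deck's -y end) to the largest, 40 mm apart. Hidden under the shutter until it opens.
- hole1 (a point): Centre of the mouth, on the deck's face, of a hole 16 mm across, right through the deck; number 2 of five in the graded row, from the smallest (at the deck's -y end) to the largest, 40 mm apart. Hidden under the shutter until it opens.
- hole2 (a point): Centre of the mouth, on the deck's face, of a hole 20 mm across, right through the deck; number 3 of five in the graded row, from the smallest (at the deck's -y end) to the largest, 40 mm apart. Hidden under the shutter until it opens.
- hole3 (a point): Centre of the mouth, on the deck's face, of a hole 24 mm across, right through the deck; number 4 of five in the graded row, from the smallest (at the deck's -y end) to the largest, 40 mm apart. Hidden under the shutter until it opens.
- hole4 (a point): Centre of the mouth, on the deck's face, of a hole 28 mm across, right through the deck; number 5 of five in the graded row, from the smallest (at the deck's -y end) to the largest, 40 mm apart. Hidden under the shutter until it opens.
- jar: Bystander, loose: open glass baby jar, 60 mm across, 75 mm tall; origin at the centre of its underside.
- bowl: Bystander, loose: white ceramic bowl, 110 mm across, 45 mm tall; origin at the centre of its underside.
- ring: Bystander, loose: orange plastic ring lying flat, 64 mm across, 12 mm thick; origin at the centre of its underside.
- tumbler: Bystander, loose: yellow plastic tumbler, 68 mm across, 85 mm tall; origin at the centre of its underside.
- cream: Bystander, loose: closed white cream pot, 60 mm across, 50 mm tall; origin at the centre of its underside.
- soap: Bystander, loose: cream-coloured bar of soap, 75 x 50 x 24 mm; origin at the centre of its underside.
Mind the look-alikes: they are no part of the job. Of the things that look like the wand, the middle-sized one is meant.

How it is judged:
On the way, in this order (a step that is already met when the one before it is completed fails the run):
1. the shutter is let go with the wand's stem in the release hole (value of joint shutter above 0.01 m and z of wand_tip in the frame of deck below -0.008 m and distance between wand_tip and release_hole below 0.035 m).
2. the wand stands fully home in its matching hole (the 16 mm one) (distance between wand_collar and hole1 below 0.006 m and angle between the z axis of wand and the z axis of deck, either way round below 0.13 rad), for 0.2 s.
At the end, for the whole second after the job is handed in: The shutter is open (over 45 mm); the wand stands in the 16 mm hole and the teether in the 24 mm hole, the underside of its head or collar within 6 mm of the hole's mouth centre and its axis within 0.13 rad of the hole's; both are at rest and let go (all of step 2 and distance between teether_collar and hole3 below 0.006 m and angle between the z axis of teether and the z axis of deck, either way round below 0.13 rad and value of joint shutter above 0.045 m and linear speed of each of wand, teether below 0.02 m/s); the robot touches nothing.
It fails at once if one of the bystanders (jar, bowl, ring, tumbler, cream pot, soap) is shifted by more than 40 mm (distance of any of jar, bowl, ring, tumbler, cream, soap from where it was at the start of the episode above 0.04 m).
It fails at once if one of the upright bystanders (jar, bowl, tumbler, cream pot) is tipped over (angle between any of jar, bowl, tumbler, cream's own z axis and vertical above 0.6 rad).
It also fails if it takes over 72 s, if anything falls off the work surface, if the arm or the gripper's body presses on something with over 40 N, if the wrist force passes 120 N, or if a joint passes its speed limit or range.

## Working session

There is one attempt and no reset: what is moved stays moved. The work goes in short steps, Python scripts to look and compute and a shell command to move; the robot and the scene stay as the last step left them, time stands still between calls to the robot, and variables do not carry over. Pictures are saved under pics/ and viewed, about 8 in all and at most 12, crops included, and the job is handed in when it is done.

```bash
mkdir -p pics; ls
python3 - <<'E'
from bench import ctrl, viewer
import cv2, numpy as np
o=ctrl.get_obs(); print(o['eef_pos'],o['eef_rot'],o['time_s'],o['opening'],ctrl.grip_point_offset)
ims=[]
for n in ['scene','side','wrist']:
    im=viewer.camera(n)[:,:,::-1]; cv2.imwrite(f'pics/{n}0.png',im); c=viewer.get_calibration(n)
    print(n,np.round(c['camera_matrix'],1).tolist(),c['k1'],np.round(c['R'],3).tolist(),np.round(c['t'],3).tolist())
E
```

```text
pics
[0.17557065 0.54697068 0.23039315] [-2.99194245e-04  1.54785355e-01  9.87947751e-01 -8.03603774e-04] 0.0 1.003021268014035 0.0187
scene [[386.4, 0.0, 254.5], [0.0, 386.4, 190.8], [0.0, 0.0, 1.0]] -0.08672266488631171 [[-0.647, 0.762, -0.022], [0.422, 0.334, -0.843], [-0.635, -0.555, -0.538]] [0.367, -0.164, 1.358]
side [[446.7, 0.0, 265.2], [0.0, 446.7, 189.1], [0.0, 0.0, 1.0]] -0.13453833075792118 [[0.78, -0.625, -0.006], [-0.355, -0.436, -0.827], [0.514, 0.647, -0.563]] [-0.447, 0.302, 0.883]
wrist [[301.5, 0.0, 253.9], [0.0, 301.5, 189.1], [0.0, 0.0, 1.0]] -0.060235048895332065 [[0.306, 0.952, -0.002], [0.91, -0.292, 0.294], [0.279, -0.091, -0.956]] [-0.575, -0.038, 0.379]
```

View pics/scene0.png

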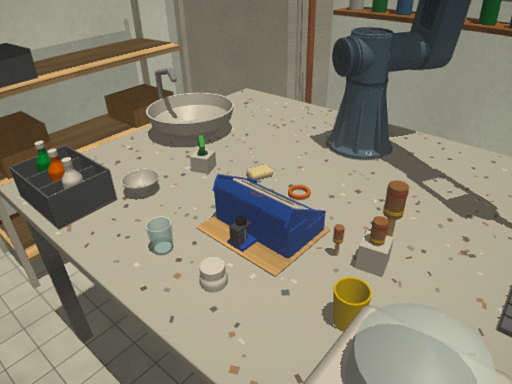

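View pics/side0.png

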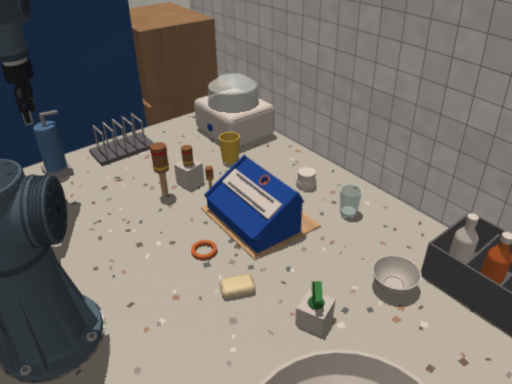

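Wand candidates: large one at scene (397,200)/side (160,165), middle one in the white block at scene (378,235)/side (188,160), and small one at scene (338,237)/side (210,178). I choose the middle one, since it stands in the block as described. Next is one close crop to check that choice and get deck pixels.

```bash
cat > h.py <<'E'
from bench import ctrl, viewer
import cv2, numpy as np
from scipy.spatial.transform import Rotation as Ro
def ray(c,uv):
    K=np.array(c['camera_matrix']);R=np.array(c['R']);t=np.array(c['t'])
    d=(np.array(uv,float)-K[:2,2])/[K[0,0],K[1,1]]
    s=d.copy()
    for _ in range(20): s=d/(1+c['k1']*(s@s))
    v=R.T@np.r_[s,1]; return -R.T@t, v/np.linalg.norm(v)
def proj(c,X):
    K=np.array(c['camera_matrix']);p=np.array(c['R'])@X+np.array(c['t']);s=p[:2]/p[2]
    return K[:2,:2]@(s*(1+c['k1']*(s@s)))+K[:2,2]
def plane(c,uv,z):
    o,v=ray(c,uv); return o+v*(z-o[2])/v[2]
def tri(rs):
    A=sum(np.eye(3)-np.outer(v,v) for o,v in rs); b=sum((np.eye(3)-np.outer(v,v))@o for o,v in rs)
    X=np.linalg.solve(A,b); return X,[np.linalg.norm(np.cross(X-o,v)) for o,v in rs]
def pose():
    o=ctrl.get_obs(); q=o['eef_rot']; return np.array(o['eef_pos']),Ro.from_quat([q[1],q[2],q[3],q[0]]).as_matrix(),o
E
python3 - <<'E'
import cv2,numpy as np
a=cv2.imread('pics/side0.png');b=cv2.imread('pics/scene0.png')
r=lambda i,x,y,w,h,k:cv2.resize(i[y:y+h,x:x+w],None,fx=k,fy=k,interpolation=cv2.INTER_CUBIC)
L=r(a,145,130,180,130,4)[:, :720]
out=np.zeros((600,800,3),np.uint8)
out[:390,:540]=r(a,145,130,180,130,3)
out[:210,545:545+255]=r(b,325,175,85,70,3)   # scene wands
out[395:595,:280]=r(a,285,270,70,50,4)[:, :280]
out[395:595,300:580]=r(b,180,130,70,50,4)
out[215:395,545:785]=r(b,325,215,80,60,3)
cv2.imwrite('pics/crop1.png',out)
E
```

```text
(no output)
```

View pics/crop1.png

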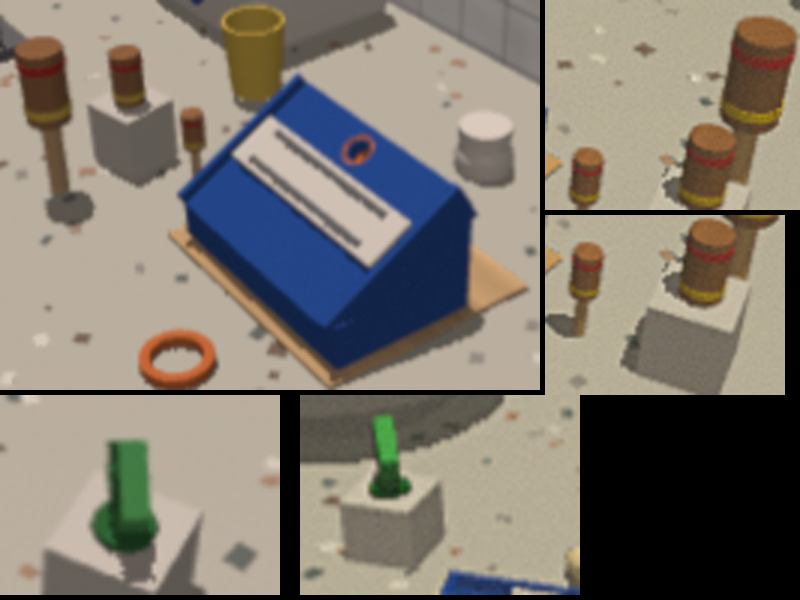

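Run:
```python
from h import *
s=viewer.get_calibration('side');c=viewer.get_calibration('scene')
S=lambda x,y:(145+x/3,130+y/3)
X,e=tri([ray(s,S(126,77)),ray(c,(379.7,230.7))]);print('wand head',X,e)
# teether: leaf centre/top, collar
print('leaf top',tri([ray(s,(285+131/4,270+46/4)),ray(c,(180+83/4,130+25/4))]))
print('collar top side',plane(s,(285+125/4,270+128/4),.058),plane(c,(180+90/4,130+92/4),.058))
for p,z,n in [((272,116),.1086,'ur'),((410,222),.1086,'ul'),((233,152),.0836,'lr'),((370,268),.0836,'ll'),((358,150),.114,'ring')]: print(n,plane(s,S(*p),z))
```

```text
wand head [0.52811436 0.31179893 0.09328394] [np.float64(0.0014427883696663398), np.float64(0.0014427883696662934)]
leaf top (array([ 0.45917402, -0.30452106,  0.11216584]), [np.float64(0.0010020975027199871), np.float64(0.001002097502719961)])
collar top side [ 0.45739744 -0.30864158  0.058     ] [ 0.46250604 -0.29897735  0.058     ]
ur [0.5826813  0.13909298 0.1086    ]
ul [ 0.57407934 -0.063302    0.1086    ]
lr [0.54213074 0.14473044 0.0836    ]
ll [ 0.53155805 -0.06467377  0.0836    ]
ring [0.60265912 0.03935967 0.114     ]
```

```bash
python3 - <<'E'
from h import *
s=viewer.get_calibration('side');c=viewer.get_calibration('scene');w=viewer.get_calibration('wrist')
print('big',plane(s,(165,198),0),plane(c,(325+190/3,175+185/3),0),'bighead',tri([ray(s,(145+43/3,130+82/3)),ray(c,(325+213/3,175+73/3))]))
print('small',plane(s,(211,190),0))
p,R,o=pose(); W=np.array(w['R']);print('cam in tool',R.T@(-W.T@np.array(w['t'])-p),'axes',np.round(R.T@W.T,3))
E
python3 -m handwheel '[{"travel":[-0.1,0,-0.25],"dr":[0,0,0]},{"travel":[-0.25,-0.07,-0.1],"dr":[0,0,0]},{"travel":[-0.25,-0.07,0],"dr":[0,0,0]},{"travel":[-0.25,-0.07,0],"dr":[0,0,0]},{"travel":[-0.25,-0.07,0],"dr":[0,0,0]},{"travel":[-0.25,-0.07,0],"dr":[0,0,0]},{"travel":[-0.25,-0.07,0],"dr":[0,0,0]},{"travel":[-0.25,-0.07,0],"dr":[0,0,0]},{"travel":[-0.25,-0.07,0],"dr":[0,0,0]},{"travel":[0,0,0],"dr":[0,0,-0.2]},{"travel":[0,0,0],"dr":[0,0,-0.2]},{"travel":[0,0,0],"dr":[0,0,-0.1]}]'
```

```text
big [0.42840475 0.28424716 0.        ] [0.41661673 0.29930106 0.        ] bighead (array([0.43921562, 0.30518696, 0.12319146]), [np.float64(0.0005222164612928796), np.float64(0.0005222164612930212)])
small [0.55512167 0.23407975 0.        ]
cam in tool [ 0.07504005  0.0008506  -0.14196973] axes [[ 0.    -0.956 -0.294]
 [ 1.     0.    -0.   ]
 [ 0.    -0.294  0.956]]
time_s: 1.15
eef_pos: [0.4613, 0.3603, 0.2807]
eef_rot: [-0.002, 0.018, 1.0, -0.003]
wrist_force: [0.7, -0.5, 0.9]
opening: 1.003
```

```bash
python3 -m handwheel '[{"travel":[-0.23,-0.15,0],"dr":[0,0,0]},{"travel":[-0.23,-0.15,0],"dr":[0,0,0]},{"travel":[0,0,0.13],"dr":[0,0,0]},{"travel":[0,0,0],"dr":[0,0,0]}]'
python3 - <<'E'
from h import *
w=viewer.get_calibration('wrist');im=viewer.camera('wrist')[:,:,::-1];cv2.imwrite('pics/w1.png',im)
p,R,o=pose();print(p,R)
print('head top expected',proj(w,np.array([.528,.312,.122])),proj(w,np.array([.528,.312,.066])))
E
```

```text
time_s: 1.48
eef_pos: [0.5297, 0.3115, 0.2596]
eef_rot: [-0.003, 0.015, 1.0, -0.003]
wrist_force: [-1.5, -0.2, -2.2]
opening: 0.999
[0.53084043 0.31172334 0.26215876] [[-0.99952112  0.03086472 -0.00221421]
 [ 0.0308782   0.99950305 -0.0063388 ]
 [ 0.00201747 -0.00640414 -0.99997746]]
head top expected [254.53735449 177.082092  ] [254.80544733 164.76179314]
```

View pics/w1.png

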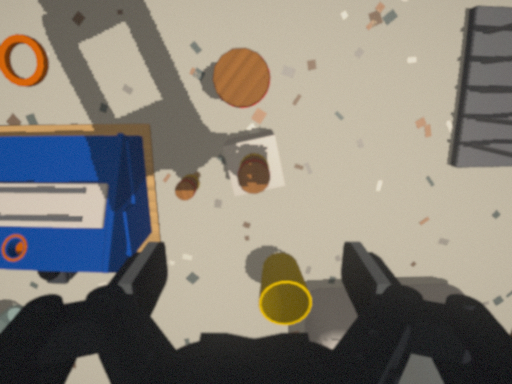

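The middle-sized wand head is at (254,174), 3 px from the prediction. Its fingers straddle it and the big wand (242,77) and small wand (186,187) are clear. Descending.

```bash
python3 -m handwheel '[{"travel":[0.01,0,0.24],"dr":[0,0,0]},{"travel":[0.01,0,0.24],"dr":[0,0,0]},{"travel":[0,0,0.24],"dr":[0,0,0]},{"travel":[0,0,0.24],"dr":[0,0,0]},{"travel":[0,0,0.15],"dr":[0,0,0]},{"travel":[0,0,0.07],"dr":[0,0,0]},{"travel":[0,0,0],"dr":[0,0,0]}]'
```

```text
time_s: 2.12
eef_pos: [0.5295, 0.317, 0.0887]
eef_rot: [0.005, 0.013, 1.0, -0.0]
wrist_force: [-0.4, -0.1, 0.6]
opening: 0.998
```

```bash
python3 -m handwheel '[{"travel":[0.01,-0.033,0.07],"dr":[0,0.019,0]},{"travel":[0,0,0],"dr":[0,0,0]},{"travel":[0,0,0],"dr":[0,0,0]}]'; python3 -c "
from h import *
p,R,o=pose();print(p,R[:,2])"
```

```text
time_s: 2.37
eef_pos: [0.5293, 0.3137, 0.0815]
eef_rot: [0.002, 0.012, 1.0, 0.001]
wrist_force: [-0.1, -0.2, 0.4]
opening: 1.0
[0.52927203 0.31370919 0.08150103] [ 0.00360244  0.00117201 -0.99999282]
```

```bash
python3 -m handwheel '[{"travel":[0,-0.01,0.02],"dr":[0,0,0]},{"travel":[0,0,0],"dr":[0,0,0]},{"travel":[0,0,0],"dr":[0,0,0]},{"travel":[0,0,0],"dr":[0,0,0]},{"travel":[0,0,0],"dr":[0,0,0]},{"travel":[0,0,0],"dr":[0,0,0]},{"travel":[0,0,0],"dr":[0,0,0]},{"travel":[0,0,0],"dr":[0,0,0]}]' -1;  python3 -c "
from h import *
p,R,o=pose();print(p,R[:,2],o['wrist_force'])"
```

```text
time_s: 3.03
eef_pos: [0.5331, 0.3121, 0.0844]
eef_rot: [0.006, 0.012, 1.0, 0.001]
wrist_force: [0.8, -0.8, -0.4]
opening: 0.362
[0.53309839 0.31211624 0.08440715] [ 0.01240765  0.0026522  -0.9999195 ] [ 0.78009123 -0.82858066 -0.4290769 ]
```

```bash
cat >> h.py <<'E'
O=np.array([.561,.039,.09]); yaw=-.045
RD=Ro.from_euler('z',yaw).as_matrix()@Ro.from_euler('y',-30,degrees=True).as_matrix()
def go(dpt,tip):  # put tool point (0,0,tip) at deck point dpt with tool z=-deck z, tool y = deck y
    p,R,o=pose(); Rt=RD@np.diag([-1,1,-1.])
    tgt=O+RD@np.array(dpt)-Rt@[0,0,tip]
    d=R.T@(tgt-p)/.15; rv=np.degrees(Ro.from_matrix(R.T@Rt).as_rotvec())/30
    print('t',round(o['time_s'],2),'travel',np.round(d,3),'dr',np.round(rv,3),'deckpos tip',np.round(RD.T@(p+R@[0,0,tip]-O)*1e3,1),'F',np.round(o['wrist_force'],1),'op',round(o['opening'],3))
E
python3 -m handwheel '[{"travel":[0,0,-0.2],"dr":[0,0,0]},{"travel":[0,0,-0.24],"dr":[0,0,0]},{"travel":[0,0,-0.24],"dr":[0,0,0]},{"travel":[0,0,-0.24],"dr":[0,0,0]},{"travel":[0,0,-0.24],"dr":[0,0,0]},{"travel":[0,0,0],"dr":[0,0,0]}]';  python3 -c "
from h import *
go([.048,0,.04],.078);print(RD)
p,R,o=pose();print(p,R[:,2])
c=viewer.camera('side')[:,:,::-1];cv2.imwrite('pics/s2.png',cv2.resize(c[60:260,120:330],None,fx=3,fy=3))"
```

```text
time_s: 3.53
eef_pos: [0.5301, 0.3116, 0.2615]
eef_rot: [0.004, 0.012, 1.0, 0.001]
wrist_force: [1.6, 0.3, 1.7]
opening: 0.362
t 3.53 travel [-0.132 -1.81   0.299] dr [ 0.015 -0.984  0.037] deckpos tip [ 10.  271.1 102.2] F [1.6 0.3 1.7] op 0.362
[[ 0.8651487   0.04498481 -0.49949384]
 [-0.03895799  0.99898767  0.02249241]
 [ 0.5         0.          0.8660254 ]]
[0.5300925  0.31159456 0.26151293] [ 0.00840969  0.00218414 -0.99996225]
```

View pics/s2.png

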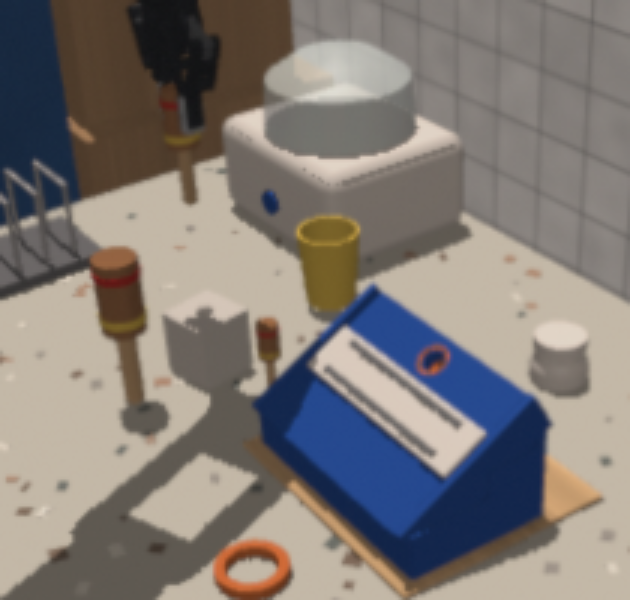

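Wand is in the gripper (head at crop (180,110), stem end (190,200)) and the block is empty. Moving over the release hole with a 30° tilt.

```bash
python3 -m handwheel '[{"travel":[0,-0.26,0],"dr":[0,-0.2,0]},{"travel":[0,-0.26,0],"dr":[0,-0.2,0]},{"travel":[0,-0.26,0],"dr":[0,-0.2,0]},{"travel":[0,-0.26,0],"dr":[0,-0.2,0]},{"travel":[0,-0.26,0],"dr":[0,-0.18,0]},{"travel":[0,-0.26,0],"dr":[0,0,0]},{"travel":[0,-0.2,0],"dr":[0,0,0]},{"travel":[0,0,0],"dr":[0,0,0]}]';  python3 -c "
from h import *
go([.048,0,.04],.078)"
```

```text
time_s: 4.25
eef_pos: [0.516, 0.0421, 0.2362]
eef_rot: [0.255, 0.008, 0.967, -0.005]
wrist_force: [-0.3, 0.0, 0.3]
opening: 0.362
t 4.25 travel [-0.094 -0.011  0.207] dr [ 0.017 -0.014  0.05 ] deckpos tip [33.5  1.8 71.2] F [-0.3  0.   0.3] op 0.362
```

```bash
python3 -m handwheel '[{"travel":[-0.09,-0.01,0.15],"dr":[0.017,-0.014,0.05]},{"travel":[0,0,0.18],"dr":[0,0,0]},{"travel":[0,0,0],"dr":[0,0,0]},{"travel":[0,0,0],"dr":[0,0,0]}]';  python3 -c "
from h import *
go([.048,0,.015],.078)
a=viewer.camera('side')[:,:,::-1];go([.048,0,.015],.078);w=viewer.get_calibration('wrist');b=viewer.camera('wrist')[:,:,::-1];d=viewer.camera('scene')[:,:,::-1]
for n,i in zip('swc',[a,b,d]): cv2.imwrite(f'pics/r_{n}.png',i)
k=lambda i,x,y,ww,h,f:cv2.resize(i[y:y+h,x:x+ww],None,fx=f,fy=f,interpolation=cv2.INTER_CUBIC)
o=np.zeros((600,800,3),np.uint8);o[:600,:400]=k(a,214,110,100,150,4);o[:300,400:]=k(b,127,200,200,75*1,4) [:300,:400]if 0 else k(b,60,90,400,294,1)[:294,:400] .repeat(1,0) if 0 else cv2.resize(b,(400,300));o[300:,400:]=k(d,205,140,133,100,3)[:300,:399].copy() if 0 else cv2.resize(d[140:240,205:338],(400,300))
cv2.imwrite('pics/r.png',o)
s=viewer.get_calibration('side');c=viewer.get_calibration('scene')
p,R,_=pose()
for n,X in [('ring',O+RD@[.048,0,0]),('tip',p+R@[0,0,.078]),('collar',p+R@[0,0,.018])]: print(n,*[proj(q,X).round(1) for q in (s,w,c)])
"
```

```text
time_s: 4.58
eef_pos: [0.551, 0.0363, 0.1959]
eef_rot: [0.258, 0.027, 0.966, -0.006]
wrist_force: [0.5, 0.4, -1.0]
opening: 0.363
t 4.58 travel [-0.024  0.021  0.024] dr [-0.006 -0.005 -0.018] deckpos tip [44.3 -3.4 18.6] F [ 0.5  0.4 -1. ] op 0.363
t 4.63 travel [-0.03   0.02   0.023] dr [-0.006 -0.007 -0.017] deckpos tip [43.2 -3.2 18.5] F [-0.1 -0.3 -2. ] op 0.356
ring [264.8 180.4] [256.8 196.7] [255.6 193.6]
tip [261.6 177.3] [253.  201.3] [258.1 185.2]
collar [251.4 163.4] [252.6 235.4] [266.6 160.8]
```

View pics/r.png

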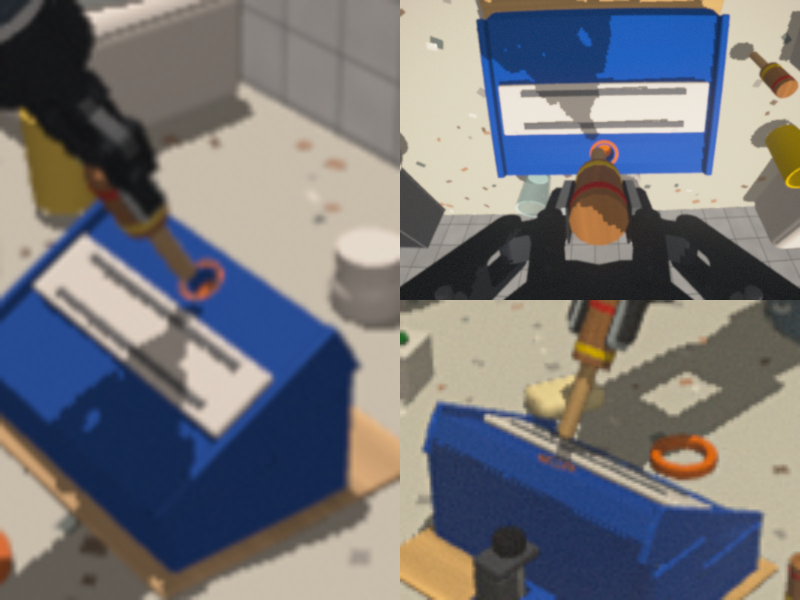

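Run:
```python
from h import *
b=cv2.imread('pics/r_w.png');w=viewer.get_calibration('wrist')
h=cv2.cvtColor(b,cv2.COLOR_BGR2HSV)
m=((h[...,2]>150)&(h[...,1]<70)).astype(np.uint8);m[:90]=0;m[190:]=0;m[:,:110]=0;m[:,425:]=0
m=cv2.morphologyEx(m,cv2.MORPH_CLOSE,np.ones((9,9)))
n,l,st,ce=cv2.connectedComponentsWithStats(m);i=1+st[1:,4].argmax();print(st[i])
cn=max(cv2.findContours((l==i).astype(np.uint8),0,1)[0],key=cv2.contourArea);q=cv2.minAreaRect(cn);print(q,cv2.boxPoints(q).round(1).tolist())
q4=cv2.approxPolyDP(cv2.convexHull(cn),8,True)[:,0].astype(float);print(q4.tolist())
n0=RD[:,2]
for p in q4:
    o,v=ray(w,p);P=O+n0*.007;X=o+v*((P-o)@n0)/(v@n0);print(p,np.round(RD.T@(X-O)*1e3,1))
r=((h[...,0]<12)&(h[...,1]>150)&(h[...,2]>150)).astype(np.uint8);r[:165]=0;r[215:]=0
ys,xs=np.nonzero(r);k=(xs>230)&(xs<290);print('ring',xs[k].min(),xs[k].max(),ys[k].min(),ys[k].max())
for p in [(xs[k].min()/2+xs[k].max()/2,ys[k].min()+(xs[k].max()-xs[k].min())/2*.9)]:
    o,v=ray(w,p);X=o+v*((O-o)@n0)/(v@n0);print(p,np.round(RD.T@(X-O)*1e3,1))
c=b[170:260,215:305];cv2.imwrite('pics/rw2.png',cv2.resize(c,None,fx=6,fy=6,interpolation=cv2.INTER_CUBIC))
```

```text
[  126   105   270    68 15708]
((260.8571472167969, 138.4276123046875), (64.98055267333984, 269.1375732421875), 89.22578430175781) [[125.9000015258789, 107.80000305175781], [395.0, 104.0999984741211], [395.8999938964844, 169.10000610351562], [126.69999694824219, 172.6999969482422]]
[[395.0, 106.0], [386.0, 169.0], [133.0, 171.0], [127.0, 109.0]]
[395. 106.] [-23.5 105.    7. ]
[386. 169.] [ 25.5 103.5   7. ]
[133. 171.] [ 25.7 -99.1   7. ]
[127. 109.] [-22.7 -98.    7. ]
ring 245 277 181 208
(np.float64(261.0), np.float64(195.4)) [49.3  3.6  0. ]
```

View pics/rw2.png

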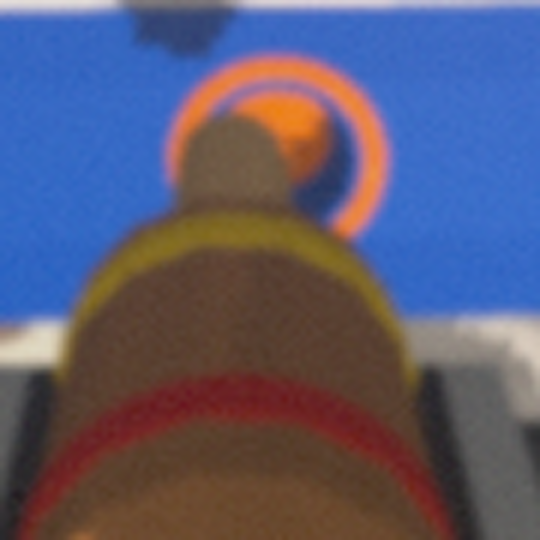

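The crop shows the ring centred at (261.3,196) and the stem tip at (254,198). So the tip needs about 5.5 mm in +y and a few mm up-slope. I'll update the deck origin by (+1,+3) mm and correct.

```bash
echo "O=O+RD@np.array([.001,.003,0])" >> h.py; python3 -m handwheel '[{"travel":[-0.035,0.039,0],"dr":[-0.006,-0.006,-0.018]},{"travel":[0,0,0],"dr":[0,0,0]},{"travel":[0,0,0],"dr":[0,0,0]}]';  python3 -c "
from h import *
go([.048,0,.003],.078)"
```

```text
time_s: 4.98
eef_pos: [0.5568, 0.0439, 0.2031]
eef_rot: [0.262, 0.02, 0.965, -0.006]
wrist_force: [-0.1, 0.9, -0.8]
opening: 0.354
t 4.98 travel [ 0.026 -0.011  0.128] dr [0.002 0.014 0.007] deckpos tip [52.3  1.8 22.2] F [-0.1  0.9 -0.8] op 0.354
```

```bash
python3 -m handwheel '[{"travel":[0.026,-0.011,0.06],"dr":[0,0.014,0]},{"travel":[0,0,0],"dr":[0,0,0]},{"travel":[0,0,0],"dr":[0,0,0]}]';  python3 -c "
from h import *
go([.048,0,.003],.078)
w=viewer.get_calibration('wrist');b=viewer.camera('wrist')[:,:,::-1];cv2.imwrite('pics/rw3.png',cv2.resize(b[150:240,215:305],None,fx=6,fy=6,interpolation=cv2.INTER_CUBIC));go([.048,0,.003],.078)
viewer.camera('wrist');go([.048,0,.003],.078)
"
```

```text
time_s: 5.23
eef_pos: [0.5588, 0.0427, 0.1946]
eef_rot: [0.26, 0.019, 0.965, -0.006]
wrist_force: [0.9, -0.0, 0.4]
opening: 0.361
t 5.23 travel [ 0.009 -0.004  0.072] dr [0.003 0.006 0.011] deckpos tip [49.5  0.7 13.8] F [ 0.9 -0.   0.4] op 0.361
t 5.28 travel [ 0.005 -0.004  0.071] dr [0.003 0.004 0.01 ] deckpos tip [49.   0.7 13.6] F [-0.4  0.  -0.2] op 0.364
t 5.33 travel [ 0.005 -0.004  0.071] dr [0.003 0.004 0.01 ] deckpos tip [48.9  0.7 13.6] F [-0.1  0.4 -0.1] op 0.356
```

View pics/rw3.png

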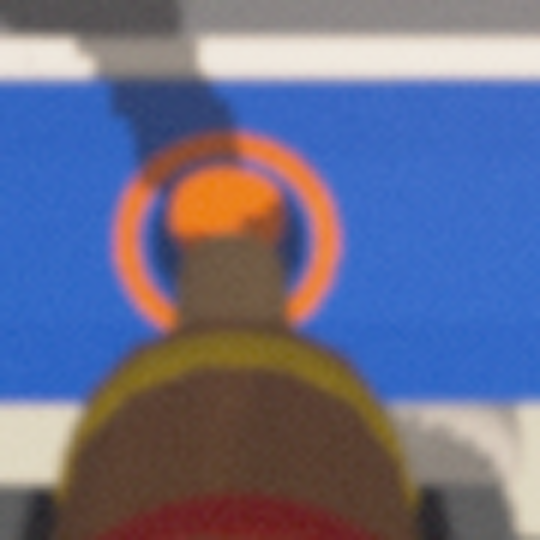

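```bash
python3 -c "
from h import *
w=viewer.get_calibration('wrist');p,R,_=pose()
print('ring pred',proj(w,O+RD@[.048,0,0]),'ring top',proj(w,O+RD@[.035,0,0]),'tip',proj(w,p+R@[0,0,.078]),'tip far edge',proj(w,p+R@[.006,0,.078]),proj(w,p+R@[.007,0,.076]))"
```

```text
ring pred [252.01309244 191.81625039] ring top [252.07685573 176.34473462] tip [252.81469835 198.34714082] tip far edge [252.8093878  190.92053011] [252.79847319 190.45208142]
```

Stem centre (232) and ring centre (228) line up within about 1 mm. Pushing in.

```bash
python3 -m handwheel '[{"travel":[0.003,-0.005,0.09],"dr":[0.003,0.004,0.01]},{"travel":[0,0,0.07],"dr":[0,0,0]},{"travel":[0,0,0.06],"dr":[0,0,0]},{"travel":[0,0,0],"dr":[0,0,0]},{"travel":[0,0,0],"dr":[0,0,0]}]';  python3 -c "
from h import *
go([.048,0,-.02],.078)
b=viewer.camera('wrist')[:,:,::-1];cv2.imwrite('pics/p1.png',b)
s=viewer.camera('side')[:,:,::-1];cv2.imwrite('pics/p1s.png',s)
c=viewer.get_calibration('side')
for x in (0,-54):
  u,v=proj(c,O+RD@[-.018*0+x/1e3,.05,.007]).astype(int);print(x,(u,v),s[v,u])
"
```

```text
time_s: 5.75
eef_pos: [0.5761, 0.0407, 0.1662]
eef_rot: [0.26, 0.022, 0.965, -0.006]
wrist_force: [-1.4, -0.3, 2.6]
opening: 0.356
t 5.75 travel [0.014 0.004 0.003] dr [-0.002  0.006 -0.001] deckpos tip [ 50.4  -0.7 -19.6] F [-1.4 -0.3  2.6] op 0.356
0 (np.int64(239), np.int64(182)) [147  75  39]
-54 (np.int64(224), np.int64(197)) [194 208 221]
```

Shutter has opened (row area blue, white plate now 54 mm down-slope). Retracting.

```bash
python3 -m handwheel '[{"travel":[0,0,-0.15],"dr":[0,0,0]},{"travel":[0,0,-0.15],"dr":[0,0,0]},{"travel":[0,0,-0.06],"dr":[0,0,0]},{"travel":[0.16,-0.13,0],"dr":[0,0,0]},{"travel":[0.16,-0.13,0],"dr":[0,0,0]},{"travel":[0,0,0],"dr":[0,0,0]},{"travel":[0,0,0],"dr":[0,0,0]},{"travel":[0,0,0],"dr":[0,0,0]}]';  python3 -c "
from h import *
go([0,-.04,.012],.078)"
```

```text
time_s: 6.52
eef_pos: [0.5036, 0.0039, 0.1932]
eef_rot: [0.263, 0.021, 0.964, -0.007]
wrist_force: [0.4, 1.1, -1.1]
opening: 0.362
t 6.52 travel [0.017 0.005 0.181] dr [-0.004  0.018  0.003] deckpos tip [  3.  -40.8  39.2] F [ 0.4  1.1 -1.1] op 0.362
```

```bash
python3 -m handwheel '[{"travel":[0.02,0.005,0.19],"dr":[-0.004,0.018,0.003]},{"travel":[0,0,0],"dr":[0,0,0]},{"travel":[0,0,0],"dr":[0,0,0]}]';  python3 -c "
from h import *
go([0,-.04,.012],.078);viewer.camera('scene');go([0,-.04,.012],.078)
w=viewer.get_calibration('wrist');b=viewer.camera('wrist')[:,:,::-1];cv2.imwrite('pics/h1.png',b);p,R,_=pose()
for n in range(5): print('hole',n,proj(w,O+RD@[0,.04*(n-2),0]).round(1))
print('tip',proj(w,p+R@[0,0,.078]).round(1),'far',proj(w,p+R@[.007,0,.076]).round(1),'collar',proj(w,p+R@[0,0,.018]).round(1))
cv2.imwrite('pics/h1c.png',cv2.resize(b[130:260,200:470],None,fx=3,fy=3,interpolation=cv2.INTER_CUBIC)[:, :800])
"
```

```text
time_s: 6.77
eef_pos: [0.5186, 0.0044, 0.1683]
eef_rot: [0.26, 0.022, 0.965, -0.006]
wrist_force: [-0.5, -0.0, -0.1]
opening: 0.359
t 6.77 travel [ 0.019 -0.003 -0.012] dr [-0.001  0.005  0.001] deckpos tip [  3.  -39.5  10.2] F [-0.5 -0.  -0.1] op 0.359
t 6.82 travel [ 0.013 -0.004 -0.012] dr [-0.     0.003  0.001] deckpos tip [  2.1 -39.3  10.1] F [-1.  -0.3 -1.3] op 0.362
hole 0 [202.2 191.7]
hole 1 [252.  191.7]
hole 2 [301.9 191.8]
hole 3 [351.3 191.8]
hole 4 [399.8 191.9]
tip [252.7 199.1] far [252.7 191.2] collar [252.3 232.6]
```

View pics/h1c.png

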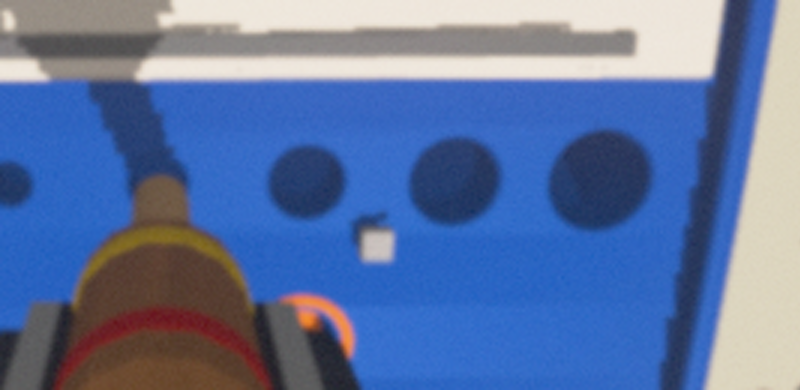

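```bash
python3 -m handwheel '[{"travel":[0.013,-0.009,0],"dr":[0,0,0]},{"travel":[0,0,0],"dr":[0,0,0]},{"travel":[0,0,0],"dr":[0,0,0]},{"travel":[0,0,0],"dr":[0,0,0]}]';  python3 -c "
from h import *
go([0,-.0407,.002],.078);viewer.camera('scene');go([0,-.0407,.002],.078)"
```

```text
time_s: 7.2
eef_pos: [0.5175, 0.0036, 0.1717]
eef_rot: [0.263, 0.02, 0.964, -0.007]
wrist_force: [-1.2, -0.2, -0.8]
opening: 0.359
t 7.2 travel [ 0.025 -0.002  0.078] dr [-0.002  0.018  0.006] deckpos tip [  4.4 -40.4  13.7] F [-1.2 -0.2 -0.8] op 0.359
t 7.25 travel [ 0.026 -0.002  0.078] dr [-0.002  0.019  0.006] deckpos tip [  4.5 -40.5  13.8] F [ 0.2  0.5 -0.1] op 0.361
```

```bash
python3 -m handwheel '[{"travel":[0.022,-0.001,0.045],"dr":[0,0.014,0.003]},{"travel":[0.018,-0.001,0.040],"dr":[0,0.012,0.003]}]';  python3 -c "
from h import *
go([0,-.0407,.002],.078);viewer.camera('scene');go([0,-.0407,.002],.078)"
```

```text
time_s: 7.42
eef_pos: [0.52, 0.0027, 0.1595]
eef_rot: [0.259, 0.022, 0.966, -0.007]
wrist_force: [0.4, 0.7, 1.0]
opening: 0.356
t 7.42 travel [-0.002  0.002 -0.001] dr [-0.004  0.     0.001] deckpos tip [ -0.3 -41.2   1.9] F [0.4 0.7 1. ] op 0.356
t 7.47 travel [-0.009  0.002 -0.007] dr [-0.004 -0.004 -0.   ] deckpos tip [ -1.5 -41.2   0.9] F [-0.8 -0.3 -0.1] op 0.359
```

```bash
python3 -m handwheel '[{"travel":[0.0,0.002,0.035],"dr":[0,0,0]},{"travel":[0.007,0,0.035],"dr":[0,0.004,0]}]';  python3 -c "
from h import *
go([0,-.0407,-.06],.078);viewer.camera('scene');go([0,-.0407,-.06],.078)"
```

```text
time_s: 7.63
eef_pos: [0.526, 0.0025, 0.1496]
eef_rot: [0.259, 0.022, 0.966, -0.007]
wrist_force: [2.5, 2.7, 4.7]
opening: 0.361
t 7.63 travel [-0.     0.003  0.335] dr [-0.005  0.001 -0.002] deckpos tip [ -0.  -41.2  -9.7] F [2.5 2.7 4.7] op 0.361
t 7.68 travel [-0.003  0.003  0.331] dr [-0.005 -0.    -0.002] deckpos tip [ -0.5 -41.2 -10.4] F [ 7.   1.4 -1.9] op 0.362
```

```bash
python3 -m handwheel '[{"travel":[0.0,0.002,0.08],"dr":[0,0.002,0]},{"travel":[0.0,0,0.08],"dr":[0,0.003,0]}]';  python3 -c "
from h import *
go([0,-.0407,-.06],.078);viewer.camera('scene');go([0,-.0407,-.06],.078)"
```

```text
time_s: 7.85
eef_pos: [0.5396, 0.0021, 0.1289]
eef_rot: [0.259, 0.022, 0.966, -0.007]
wrist_force: [-0.4, 0.3, -0.8]
opening: 0.36
t 7.85 travel [0.009 0.002 0.17 ] dr [-0.006  0.001 -0.001] deckpos tip [  1.4 -41.1 -34.5] F [-0.4  0.3 -0.8] op 0.36
t 7.9 travel [0.003 0.002 0.161] dr [-0.005 -0.003 -0.003] deckpos tip [  0.4 -41.2 -35.9] F [ 4.2  0.8 -1.2] op 0.36
```

Stem is through at −36 mm with low force. Continuing to the collar.

```bash
python3 -m handwheel '[{"travel":[0.005,0.001,0.08],"dr":[0,0.002,0]},{"travel":[0.005,0.001,0.07],"dr":[0,0.003,0]}]';  python3 -c "
from h import *
go([0,-.0407,-.06],.078);viewer.camera('scene');go([0,-.0407,-.06],.078)"
```

```text
time_s: 8.07
eef_pos: [0.5513, 0.0015, 0.1076]
eef_rot: [0.258, 0.023, 0.966, -0.007]
wrist_force: [1.2, -0.0, 2.7]
opening: 0.361
t 8.07 travel [0.006 0.001 0.008] dr [-0.006 -0.002 -0.002] deckpos tip [  0.8 -41.1 -58.8] F [ 1.2 -0.   2.7] op 0.361
t 8.12 travel [0.004 0.002 0.001] dr [-0.006 -0.003 -0.003] deckpos tip [  0.5 -41.2 -59.8] F [ 7.6  1.3 -1.6] op 0.363
```

```bash
python3 -m handwheel '[{"travel":[0.003,0.001,0.027],"dr":[0,0,0]},{"travel":[0.003,0.001,0.03],"dr":[0,0,0]}]';  python3 -c "
from h import *
go([0,-.0407,-.06],.078);b=viewer.camera('wrist')[:,:,::-1];cv2.imwrite('pics/h2.png',b);go([0,-.0407,-.06],.078);p,R,o=pose();print(RD.T@o['wrist_force'])
a=viewer.camera('side')[:,:,::-1]
o=np.zeros((480,800,3),np.uint8);o[:,:400]=cv2.resize(a[110:230,200:300],(400,480));o[:,400:]=cv2.resize(b[130:310,180:330],(400,480));cv2.imwrite('pics/h2c.png',o)
"
```

```text
time_s: 8.28
eef_pos: [0.5576, 0.001, 0.1023]
eef_rot: [0.26, 0.022, 0.965, -0.008]
wrist_force: [-31.3, 13.9, 47.5]
opening: 0.363
t 8.28 travel [ 0.024  0.002 -0.043] dr [-0.008  0.007  0.001] deckpos tip [  4.  -41.4 -66.4] F [-31.3  13.9  47.5] op 0.363
t 8.33 travel [ 0.026  0.004 -0.046] dr [-0.009  0.008  0.   ] deckpos tip [  4.3 -41.7 -66.8] F [-6.8  1.5 14.3] op 0.362
[ 1.16570106  1.2001745  15.79860301]
```

View pics/h2c.png

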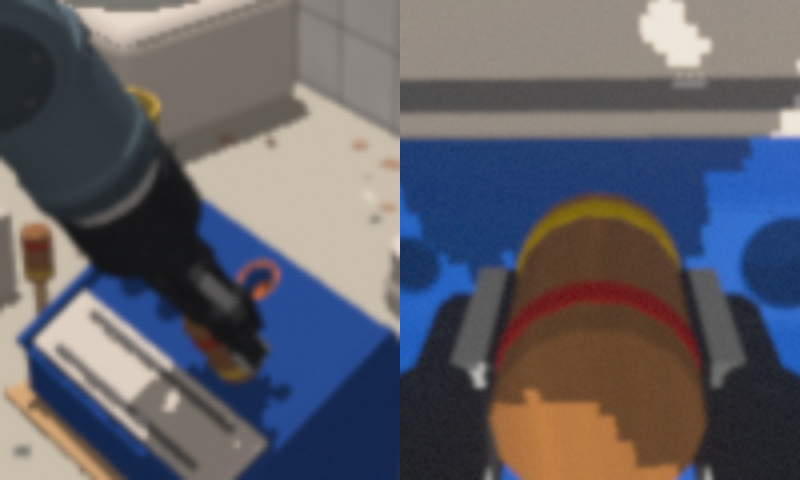

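Wand is home: axial contact peaked near 50 N and the head is flush. Releasing and backing straight out.

```bash
python3 -m handwheel '[{"travel":[0.007,0,-0.01],"dr":[0,0.004,0]},{"travel":[0.007,0,0.005],"dr":[0,0.004,0]},{"travel":[0.007,0,0.005],"dr":[0,0.004,0]},{"travel":[0.007,0,0.005],"dr":[0,0.004,0]},{"travel":[0.007,0,-0.1],"dr":[0,0.004,0]},{"travel":[0.007,0,-0.24],"dr":[0,0.004,0]},{"travel":[0.0,0,-0.24],"dr":[0,0.0,0]},{"travel":[0.0,0,-0.24],"dr":[0,0.0,0]},{"travel":[0.0,0,-0.2],"dr":[0,0.0,0]}]' 1;  python3 - <<'E'
from h import *
viewer.camera('scene');p,R,o=pose();go([0,-.04,.1],.078);print(p,R)
a=viewer.camera('side')[:,:,::-1];b=viewer.camera('scene')[:,:,::-1];cv2.imwrite('pics/a_s.png',a);cv2.imwrite('pics/a_c.png',b)
s=viewer.get_calibration('side');c=viewer.get_calibration('scene')
im={}
rs={}
for n,i,k,box in [('side',a,s,(285,270,355,320)),('scene',b,c,(180,125,250,175))]:
    h=cv2.cvtColor(i,cv2.COLOR_BGR2HSV);m=((h[...,0]>45)&(h[...,0]<85)&(h[...,1]>110)).astype(np.uint8);x0,y0,x1,y1=box
    z=np.zeros_like(m);z[y0:y1,x0:x1]=m[y0:y1,x0:x1];ys,xs=np.nonzero(z);print(n,len(xs),xs.min(),xs.max(),ys.min(),ys.max())
o=np.zeros((600,800,3),np.uint8);o[:300,:400]=cv2.resize(a[262:337,275:375],(400,300),interpolation=cv2.INTER_CUBIC);o[:300,400:]=cv2.resize(b[120:180,170:250],(400,300),interpolation=cv2.INTER_CUBIC)
o[300:,:400]=cv2.resize(a[150:250,200:333],(400,300),interpolation=cv2.INTER_CUBIC);o[300:,400:]=cv2.resize(b[165:255,205:325],(400,300),interpolation=cv2.INTER_CUBIC);cv2.imwrite('pics/a.png',o)
E
```

```text
time_s: 9.13
eef_pos: [0.4691, 0.0063, 0.2236]
eef_rot: [0.241, 0.023, 0.97, -0.005]
wrist_force: [1.5, -1.0, 0.7]
opening: 1.0
t 9.18 travel [-0.054 -0.    -0.085] dr [-0.004 -0.053 -0.002] deckpos tip [-10.6 -40.1  87.5] F [3.1 1.7 2.6] op 0.997
[0.47029065 0.00610022 0.22960588] [[-0.87874477  0.04685828  0.47498625]
 [ 0.04061485  0.99890073 -0.02340423]
 [-0.47556079 -0.00127485 -0.87968194]]
side 238 309 323 282 308
scene 105 198 206 135 154
```

View pics/a.png

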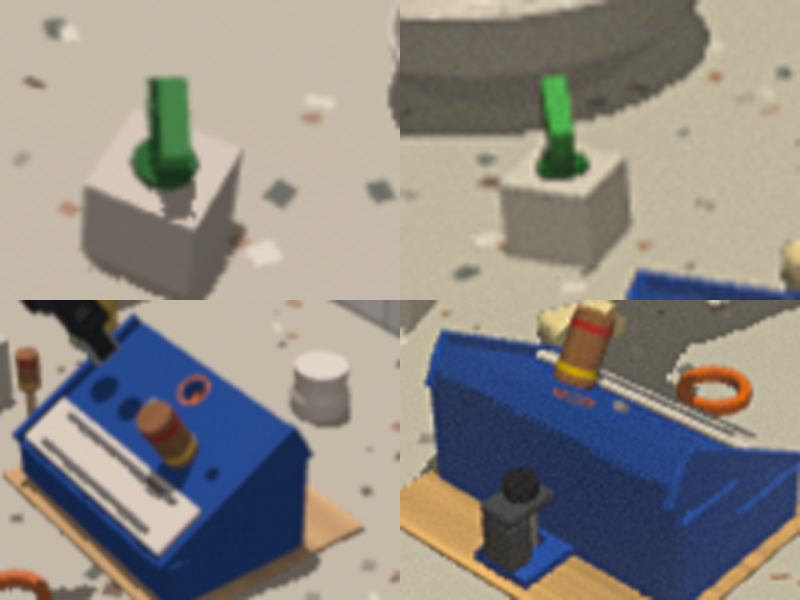

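Wand stands flush in the second hole, released; shutter open. Teether collar is at side (316,303) and scene (202,153), with its leaf roughly edge-on to both cameras, so azimuth about 45°. Moving above it.

```bash
python3 -m handwheel '[{"travel":[0,-0.2,-0.17],"dr":[0,0.15,0]},{"travel":[0,-0.25,0],"dr":[0,0.2,0]},{"travel":[0,-0.25,0],"dr":[0,0.2,0]},{"travel":[0,-0.25,0],"dr":[0,0.2,0]},{"travel":[0,-0.25,0],"dr":[0,0.19,0]},{"travel":[0,-0.25,0],"dr":[0,0.02,0]},{"travel":[0,-0.25,0],"dr":[0,0,0]},{"travel":[0,-0.25,0],"dr":[0,0,0]},{"travel":[0,0,0],"dr":[0,0,0]}]';  python3 - <<'E'
from h import *
viewer.camera('scene');p,R,o=pose();print(p,R,o['q'])
s=viewer.get_calibration('side');c=viewer.get_calibration('scene')
print('collar',tri([ray(s,(316.2,303.3)),ray(c,(202.4,152.6))]),plane(s,(316.2,303.3),.055),plane(c,(202.4,152.6),.055))
w=viewer.get_calibration('wrist');b=viewer.camera('wrist')[:,:,::-1];cv2.imwrite('pics/t1.png',b)
h=cv2.cvtColor(b,cv2.COLOR_BGR2HSV);m=((h[...,0]>45)&(h[...,0]<85)&(h[...,1]>110)).astype(np.uint8)
n,l,st,ce=cv2.connectedComponentsWithStats(m);print([(x.tolist(),y.round(1).tolist()) for x,y in zip(st,ce)][1:6])
i=1+st[1:,4].argmax();cn=max(cv2.findContours((l==i).astype(np.uint8),0,1)[0],key=cv2.contourArea);print(cv2.minAreaRect(cn))
print('pred leaftop',proj(w,np.array([.46,-.305,.115])),'collar',proj(w,np.array([.46,-.305,.055])))
x,y=ce[i].astype(int);cv2.imwrite('pics/t1c.png',cv2.resize(b[max(0,y-60):y+60,max(0,x-60):x+60],None,fx=5,fy=5,interpolation=cv2.INTER_CUBIC))
# bright vs dark green
for nm,mm in [('bright',(l==i)&(h[...,2]>np.percentile(h[...,2][l==i],60)))]:
    ys,xs=np.nonzero(mm);print(nm,xs.min(),xs.max(),ys.min(),ys.max(),cv2.minAreaRect(np.stack([xs,ys],1).astype(np.float32)))
E
```

```text
time_s: 10.03
eef_pos: [0.441, -0.2946, 0.2298]
eef_rot: [-0.024, 0.019, 1.0, 0.008]
wrist_force: [-0.8, 1.0, -0.4]
opening: 1.006
[ 0.44074564 -0.29157592  0.22896224] [[-0.99808981  0.03807088 -0.04865538]
 [ 0.03715313  0.99911677  0.01962985]
 [ 0.04935973  0.01778466 -0.99862271]] [-0.79624274  0.11620264  1.68600414 -0.02140671  1.38751567 -2.32498397]
collar (array([ 0.45654567, -0.30804263,  0.05417995]), [np.float64(0.0011738526490927452), np.float64(0.0011738526490927149)]) [ 0.45692587 -0.30926878  0.055     ] [ 0.45688102 -0.30584824  0.055     ]
[([233, 181, 1, 1, 1], [233.0, 181.0]), ([213, 182, 47, 38, 773], [236.8, 202.3]), ([229, 185, 3, 2, 3], [230.0, 185.3]), ([227, 186, 1, 1, 1], [227.0, 186.0]), ([233, 188, 1, 1, 1], [233.0, 188.0])]
((238.50003051757812, 199.0000457763672), (48.790367126464844, 31.819805145263672), 45.0)
pred leaftop [236.82002567 212.20563589] collar [238.8711764  194.69446802]
bright 221 259 185 219 ((243.6654052734375, 204.22694396972656), (34.084983825683594, 31.613924026489258), 41.82017135620117)
```

View pics/t1c.png

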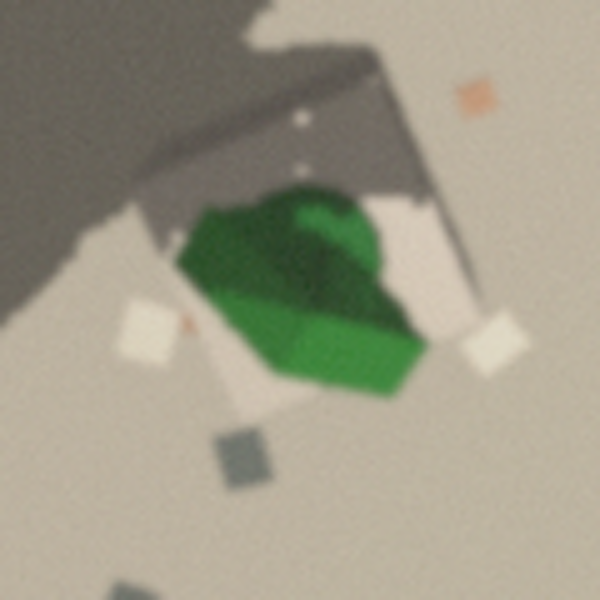

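Picture 12 (last) shows the green leaf. Its 14 mm top edge runs (425,345)→(390,395) and (315,310)→(280,370) in the crop, so the thickness direction is down-left in the image. I'll work out the azimuth.

Run:
```python
from h import *
w=viewer.get_calibration('wrist')
s=viewer.get_calibration('side');c=viewer.get_calibration('scene')
P=lambda x,y:(176+x/5,142+y/5)
for z in (.085,.1,.115):
    for a,b in [((425,345),(390,395)),((315,310),(280,370))]:
        A,B=plane(w,P(*a),z),plane(w,P(*b),z);d=B-A;print(z,np.round(A,4),np.round(B,4),'len',round(np.linalg.norm(d)*1e3,1),'az',round(np.degrees(np.arctan2(d[1],d[0])),1))
for n,k in (('scene',c),('side',s)):
    o=-np.array(k['R']).T@np.array(k['t']);d=np.array([.458,-.307,.09])-o;print(n,np.degrees(np.arctan2(d[1],d[0])))
```

```text
0.085 [ 0.4701 -0.2799  0.085 ] [ 0.4806 -0.2873  0.085 ] len 12.8 az -35.6
0.085 [ 0.4618 -0.3017  0.085 ] [ 0.4742 -0.3094  0.085 ] len 14.6 az -31.9
0.1 [ 0.4651 -0.2803  0.1   ] [ 0.475  -0.2874  0.1   ] len 12.2 az -35.6
0.1 [ 0.4572 -0.3011  0.1   ] [ 0.469  -0.3084  0.1   ] len 13.9 az -31.9
0.115 [ 0.4601 -0.2808  0.115 ] [ 0.4694 -0.2875  0.115 ] len 11.5 az -35.6
0.115 [ 0.4526 -0.3004  0.115 ] [ 0.4638 -0.3073  0.115 ] len 13.1 az -31.9
scene -130.385594782045
side 42.12770032238778
```

```bash
cat >> h.py <<'E'
def down(xyz,az):  # tool down, tool y at azimuth az (deg), TCP at xyz
    p,R,o=pose();a=np.radians(az);y=np.array([np.cos(a),np.sin(a),0]);z=np.array([0,0,-1.]);Rt=np.stack([np.cross(y,z),y,z],1)
    print('t',round(o['time_s'],2),'travel',np.round(R.T@(np.array(xyz)-p)/.15,3),'dr',np.round(np.degrees(Ro.from_matrix(R.T@Rt).as_rotvec())/30,3),'p',p.round(4),'F',np.round(o['wrist_force'],1),'op',round(o['opening'],3),'q6',round(o['q'][5],2))
E
python3 -m handwheel '[{"travel":[0,0,0],"dr":[0,-0.09,0.2]},{"travel":[0,0,0],"dr":[0,0,0.235]},{"travel":[0,0,0],"dr":[0,0,0.235]},{"travel":[0,0,0],"dr":[0,0,0.235]},{"travel":[0,0,0],"dr":[0,0,0.235]},{"travel":[0,0,0],"dr":[0,0,0.235]},{"travel":[0,0,0],"dr":[0,0,0.235]},{"travel":[0,0,0],"dr":[0,0,0.235]},{"travel":[0,0,0],"dr":[0,0,0.235]},{"travel":[0,0,0],"dr":[0,0,0.235]},{"travel":[0,0,0],"dr":[0,0,0.235]},{"travel":[0,0,0],"dr":[0,0,0.235]},{"travel":[0,0,0],"dr":[0,0,0.235]},{"travel":[0,0,0],"dr":[0,0,0.235]},{"travel":[0,0,0],"dr":[0,0,0.235]},{"travel":[0,0,0],"dr":[0,0,0.235]},{"travel":[0,0,0],"dr":[0,0,0.235]}]'; python3 -c "
from h import *
viewer.camera('scene');down([.4575,-.306,.2],-34)"
```

```text
time_s: 11.55
eef_pos: [0.4395, -0.2532, 0.2084]
eef_rot: [-0.027, 0.877, 0.479, 0.002]
wrist_force: [-0.3, -0.3, 0.2]
opening: 0.998
t 11.6 travel [-0.232  0.297  0.034] dr [-0.089 -0.055  0.027] p [ 0.4394 -0.2528  0.2081] F [-0.6 -0.4 -0.1] op 1.001 q6 -0.2
```

```bash
python3 -m handwheel '[{"travel":[-0.12,0.15,0],"dr":[-0.09,-0.055,0.027]},{"travel":[-0.12,0.15,0],"dr":[0,0,0]}]'
python3 - <<'E'
from h import *
viewer.camera('scene');down([.4575,-.306,.2],-34)
w=viewer.get_calibration('wrist');b=viewer.camera('wrist')[:,:,::-1];cv2.imwrite('pics/t2.png',b)
h=cv2.cvtColor(b,cv2.COLOR_BGR2HSV);m=((h[...,0]>45)&(h[...,0]<85)&(h[...,1]>110)).astype(np.uint8)
n,l,st,ce=cv2.connectedComponentsWithStats(m);i=1+st[1:,4].argmax();print(st[i],ce[i])
# fit collar/leaf: brightness classes and per-row extents of the mask
ys,xs=np.nonzero(l==i)
for y in range(ys.min(),ys.max()+1,4):
    r=xs[ys==y];br=[x for x in r if h[y,x,2]>105];print(y,r.min(),r.max(),'bright',(min(br),max(br)) if br else None, h[y,int(r.mean()),2])
for X in ([.4575,-.306,.115],[.4575,-.306,.058]): print(proj(w,np.array(X)).round(1))
E
```

```text
time_s: 11.77
eef_pos: [0.457, -0.3012, 0.2046]
eef_rot: [-0.002, 0.881, 0.474, 0.0]
wrist_force: [-0.2, 0.7, 0.9]
opening: 1.0
t 11.82 travel [-0.    -0.004  0.033] dr [-0.002 -0.001  0.017] p [ 0.4581 -0.3063  0.2049] F [-2.  -3.5  0.9] op 0.998 q6 -0.22
[ 241  158   29   54 1042] [254.93570058 182.12092131]
158 250 260 bright (np.int64(250), np.int64(260)) 145
162 249 263 bright (np.int64(249), np.int64(263)) 138
166 244 264 bright (np.int64(244), np.int64(264)) 139
170 242 268 bright (np.int64(242), np.int64(268)) 137
174 241 269 bright (np.int64(241), np.int64(269)) 139
178 241 269 bright (np.int64(241), np.int64(269)) 140
182 242 268 bright (np.int64(242), np.int64(268)) 138
186 245 264 bright (np.int64(245), np.int64(264)) 141
190 248 263 bright (np.int64(248), np.int64(263)) 140
194 247 263 bright (np.int64(247), np.int64(263)) 131
198 248 262 bright (np.int64(248), np.int64(262)) 112
202 248 262 bright (np.int64(248), np.int64(262)) 112
206 248 261 bright (np.int64(248), np.int64(261)) 111
210 250 260 bright None 85
[253.5 194.5]
[253.6 176.6]
```

Leaf is aligned with the jaws: its columns stay at 248–262 and the collar centre (255,176) matches the prediction. Descending.

```bash
python3 -m handwheel '[{"travel":[0,0.005,0.24],"dr":[0,0,0.017]},{"travel":[0,0,0.24],"dr":[0,0,0]},{"travel":[0,0,0.24],"dr":[0,0,0]},{"travel":[0,0,0.15],"dr":[0,0,0]}]'; python3 -c "
from h import *
viewer.camera('scene');down([.4575,-.306,.071],-34)"
```

```text
time_s: 12.2
eef_pos: [0.4629, -0.3039, 0.0762]
eef_rot: [0.004, 0.88, 0.475, 0.003]
wrist_force: [-0.0, 0.8, -0.5]
opening: 1.004
t 12.25 travel [-0.036 -0.003  0.009] dr [ 0.006 -0.004  0.023] p [ 0.4609 -0.3018  0.0723] F [-3.2  1.4 -3.3] op 1.0 q6 -0.22
```

```bash
python3 -m handwheel '[{"travel":[-0.04,-0.003,0.01],"dr":[0.006,-0.004,0.02]}]'; python3 -m handwheel '[{"travel":[0,0,0.005],"dr":[0,0,0]},{"travel":[0,0,0.005],"dr":[0,0,0]},{"travel":[0,0,0.005],"dr":[0,0,0]},{"travel":[0,0,0],"dr":[0,0,0]},{"travel":[0,0,0],"dr":[0,0,0]},{"travel":[0,0,0],"dr":[0,0,0]},{"travel":[0,0,0],"dr":[0,0,0]},{"travel":[0,0,0],"dr":[0,0,0]},{"travel":[0,0,0],"dr":[0,0,0]}]' -1; python3 -c "
from h import *
viewer.camera('scene');down([.4575,-.306,.071],-34)"
```

```text
time_s: 12.33
eef_pos: [0.4567, -0.3041, 0.0694]
eef_rot: [-0.002, 0.882, 0.471, -0.0]
wrist_force: [0.9, 0.7, 0.7]
opening: 1.001
time_s: 13.08
eef_pos: [0.4596, -0.3061, 0.0746]
eef_rot: [0.003, 0.881, 0.473, 0.001]
wrist_force: [-0.8, 0.5, -0.3]
opening: 0.155
t 13.13 travel [-0.007 -0.012  0.024] dr [0.011 0.001 0.015] p [ 0.4596 -0.3061  0.0745] F [-0.1  0.2  0.7] op 0.159 q6 -0.22
```

```bash
python3 -m handwheel '[{"travel":[0,0,-0.2],"dr":[0,0,0]},{"travel":[0,0,-0.24],"dr":[0,0,0]},{"travel":[0,0,-0.24],"dr":[0,0,0]},{"travel":[0,0,-0.24],"dr":[0,0,0]},{"travel":[0,0,-0.24],"dr":[0,0,0]}]'
python3 - <<'E'
from h import *
viewer.camera('scene');down([.4575,-.306,.25],-34)
w=viewer.get_calibration('wrist');b=viewer.camera('wrist')[:,:,::-1];cv2.imwrite('pics/t3.png',b);p,R,_=pose()
h=cv2.cvtColor(b,cv2.COLOR_BGR2HSV);m=((h[...,0]>45)&(h[...,0]<85)&(h[...,1]>110)).astype(np.uint8)
ys,xs=np.nonzero(m);print(len(xs),xs.min(),xs.max(),ys.min(),ys.max())
for y in range(ys.min(),ys.max()+1,6):
    r=xs[ys==y]
    if len(r): print(y,r.min(),r.max(),h[y,int(np.median(r)),2])
for n,d in [('tip',.0675),('tip far',None),('collar under',.0225),('collar top',.0165),('leafc',-.0125),('top',-.0405)]:
    print(n,proj(w,p+R@([.009,0,.0675] if d is None else [0,0,d])).round(1))
print('collar far edge',proj(w,p+R@[.017,0,.0165]).round(1),proj(w,p+R@[0,.017,.0165]).round(1))
E
```

```text
time_s: 13.55
eef_pos: [0.4556, -0.3026, 0.2445]
eef_rot: [-0.005, 0.881, 0.473, -0.001]
wrist_force: [1.3, -0.2, -1.1]
opening: 0.157
t 13.6 travel [-0.007 -0.004  0.022] dr [ 0.007 -0.001  0.014] p [ 0.4585 -0.3055  0.2533] F [ 2.2 -1.4  6. ] op 0.154 q6 -0.22
3484 23 395 196 381
196 251 256 89
202 242 259 89
208 241 266 66
214 239 269 79
220 232 277 145
226 229 279 146
232 238 270 144
238 238 270 144
244 238 270 147
250 237 270 96
256 238 270 86
262 238 271 86
268 238 270 84
274 238 270 85
280 239 270 87
286 236 271 85
292 237 271 86
298 236 271 82
304 237 269 74
310 211 211 27
340 61 108 31
346 131 131 25
376 312 368 31
tip [254.8 202.7]
tip far [254.8 191.2]
collar under [255.  227.7]
collar top [255.1 232. ]
leafc [255.3 257.1]
top [255.6 291.9]
collar far edge [255.1 204.6] [284.1 231.9]
```

```bash
python3 -m handwheel '[{"travel":[0,0,0],"dr":[0,0,-0.235]},{"travel":[0,0,0],"dr":[0,0,-0.235]},{"travel":[0,0,0],"dr":[0,0,-0.235]},{"travel":[0,0,0],"dr":[0,0,-0.235]},{"travel":[0,0,0],"dr":[0,0,-0.235]},{"travel":[0,0,0],"dr":[0,0,-0.235]},{"travel":[0,0,0],"dr":[0,0,-0.235]},{"travel":[0,0,0],"dr":[0,0,-0.235]},{"travel":[0,0,0],"dr":[0,0,-0.235]},{"travel":[0,0,0],"dr":[0,0,-0.235]},{"travel":[0,0,0],"dr":[0,0,-0.235]},{"travel":[0,0,0],"dr":[0,0,-0.235]},{"travel":[0,0,0],"dr":[0,0,-0.235]},{"travel":[0,0,0],"dr":[0,0,-0.235]},{"travel":[0,0,0],"dr":[0,0,-0.235]},{"travel":[0,0,0],"dr":[0,0,-0.235]},{"travel":[0,0,0],"dr":[0,0,-0.235]}]'; python3 -c "
from h import *
viewer.camera('scene');down([.4575,-.306,.25],87.4);go([0,.04,.08],.0675)"
```

```text
time_s: 15.07
eef_pos: [0.4554, -0.3029, 0.2395]
eef_rot: [-0.002, 0.015, 1.0, 0.003]
wrist_force: [-0.5, 0.1, 0.0]
opening: 0.155
t 15.12 travel [-0.015 -0.021 -0.072] dr [ 0.012 -0.009  0.043] p [ 0.4553 -0.3028  0.2393] F [ 0.1  0.2 -0.5] op 0.157 q6 -2.35
t 15.12 travel [-0.173  2.591  0.156] dr [ 0.023 -1.009  0.038] deckpos tip [ -38.5 -348.8  116.1] F [ 0.1  0.2 -0.5] op 0.157
```

```bash
python3 -m handwheel '[{"travel":[0,0.15,-0.2],"dr":[0.02,-0.01,0.04]},{"travel":[0,0.26,0],"dr":[0,-0.2,0]},{"travel":[0,0.26,0],"dr":[0,-0.2,0]},{"travel":[0,0.26,0],"dr":[0,-0.2,0]},{"travel":[0,0.26,0],"dr":[0,-0.2,0]},{"travel":[0,0.26,0],"dr":[0,-0.18,0]},{"travel":[0,0.26,0],"dr":[0,0,0]},{"travel":[0,0.26,0],"dr":[0,0,0]},{"travel":[0,0.26,0],"dr":[0,0,0]},{"travel":[0,0.2,0],"dr":[0,0,0]}]'; python3 -c "
from h import *
viewer.camera('scene');go([0,.04,.025],.0675)"
```

```text
time_s: 15.95
eef_pos: [0.4736, 0.0669, 0.2632]
eef_rot: [0.265, 0.045, 0.963, -0.005]
wrist_force: [0.2, -0.8, -1.2]
opening: 0.155
t 16.0 travel [0.067 0.092 0.678] dr [-0.011  0.023 -0.081] deckpos tip [  9.  26. 127.] F [-1.2  2.8  0.1] op 0.16
```

```bash
python3 -m handwheel '[{"travel":[0.03,0.05,0.24],"dr":[-0.011,0.023,-0.08]},{"travel":[0.03,0.03,0.24],"dr":[0,0,0]},{"travel":[0.02,0.01,0.2],"dr":[0,0.01,0]}]'
python3 - <<'E'
from h import *
viewer.camera('scene');go([0,.04,.015],.0675)
E
```

```text
time_s: 16.25
eef_pos: [0.5201, 0.0917, 0.1777]
eef_rot: [0.267, 0.018, 0.964, -0.003]
wrist_force: [-0.4, -1.2, -0.3]
opening: 0.154
t 16.3 travel [-0.    -0.047  0.063] dr [0.012 0.009 0.007] deckpos tip [ 0.2 47.5 24.5] F [-1.2 -1.3 -2.7] op 0.157
```

```bash
python3 -m handwheel '[{"travel":[0.004,-0.05,0.06],"dr":[0.012,0.012,0.007]}]'
cat > meas.py <<'E'
from h import *
import sys
viewer.camera('scene');go([0,.04,.0],.0675)
w=viewer.get_calibration('wrist');b=viewer.camera('wrist')[:,:,::-1];cv2.imwrite(f'pics/m_{sys.argv[1]}.png',b);p,R,_=pose()
h=cv2.cvtColor(b,cv2.COLOR_BGR2HSV)
g=((h[...,0]>40)&(h[...,0]<90)&(h[...,1]>90)).astype(np.uint8);g[310:]=0
n,l,st,ce=cv2.connectedComponentsWithStats(g);i=1+st[1:,4].argmax();ys,xs=np.nonzero(l==i)
for y in range(ys.min(),ys.min()+48,4): r=xs[ys==y];print(y,r.min(),r.max(),h[y,int(r.mean()),2],end=' | ')
print()
# dark holes: blue hue, low value
for n_ in (1,2,3,4):
    u,v=proj(w,O+RD@[0,.04*(n_-2),0]);print('hole',n_,u.round(1),v.round(1))
    if n_ in (2,4,3):
        r=(8+2*n_+0)//2+0; R0=26; U,V=int(round(u)),int(round(v)); patch=h[V-R0:V+R0,U-R0:U+R0]
        m=((patch[...,0]>95)&(patch[...,0]<135)&(patch[...,2]<115)).astype(np.uint8)
        k,L,S,C=cv2.connectedComponentsWithStats(m)
        if k>1: j=1+S[1:,4].argmax();print('   dark box',S[j][0]+U-R0,S[j][1]+V-R0,S[j][2:],'c',S[j][0]+U-R0+S[j][2]/2,S[j][1]+V-R0+S[j][3]/2)
for nm,q in [('tip',[0,0,.0675]),('far r9',[.009,0,.0675]),('far r11 2up',[.011,0,.0655]),('right',[0,.011,.0655]),('collar far',[.017,0,.02])]: print(nm,proj(w,p+R@q).round(1),end=' ')
E
python3 meas.py 1
```

```text
time_s: 16.38
eef_pos: [0.5208, 0.0844, 0.1596]
eef_rot: [0.256, 0.022, 0.966, -0.005]
wrist_force: [0.5, -0.9, -0.2]
opening: 0.155
t 16.43 travel [-0.032  0.006  0.081] dr [-0.001 -0.018 -0.004] deckpos tip [-5.3 39.1 12.2] F [-1.7 -2.2 -2.2] op 0.154
194 253 255 78 | 198 244 264 89 | 202 241 267 91 | 206 241 267 84 | 210 241 268 77 | 214 238 270 80 | 218 233 275 103 | 222 231 278 100 | 226 229 280 103 | 230 238 281 105 | 234 238 269 105 | 238 238 270 102 | 
hole 1 152.4 204.3
hole 2 203.0 204.4
   dark box 192 192 [ 23  22 390] c 203.5 203.0
hole 3 254.1 204.3
   dark box 240 183 [ 29  24 219] c 254.5 195.0
hole 4 305.2 204.2
   dark box 289 187 [ 34  31 812] c 306.0 202.5
tip [252.8 205. ] far r9 [252.8 193.3] far r11 2up [252.8 191.5] right [267.9 205.9] collar far [252.5 205.5]
```

Measured offsets: stem outline centre is about 3.6 mm to the tool's −x (collar agrees, so no tilt) and 0.5 mm in y. Aiming accordingly and moving down to the mouth.

```bash
sed -i 's/go(\[0,.04,.0\],.0675)/go([-.0036,.0395,.0],.0675)/' meas.py; python3 -m handwheel '[{"travel":[-0.005,0.003,0.068],"dr":[0,-0.012,-0.004]}]'; python3 meas.py 2
```

```text
time_s: 16.57
eef_pos: [0.5265, 0.0829, 0.1519]
eef_rot: [0.259, 0.023, 0.966, -0.006]
wrist_force: [1.1, 0.5, 0.5]
opening: 0.158
t 16.62 travel [0.001 0.003 0.017] dr [-0.001 -0.004 -0.005] deckpos tip [-3.6 39.   2.6] F [-1.6 -0.4 -1.7] op 0.162
194 253 255 82 | 198 244 264 89 | 202 241 267 88 | 206 240 268 84 | 210 240 268 73 | 214 238 270 82 | 218 233 275 102 | 222 230 278 103 | 226 229 280 105 | 230 238 281 102 | 234 238 270 104 | 238 238 270 102 | 
hole 1 148.2 206.3
hole 2 200.8 206.4
   dark box 190 194 [ 24  23 428] c 202.0 205.5
hole 3 254.1 206.3
   dark box 233 180 [ 37  32 273] c 251.5 196.0
hole 4 307.4 206.2
   dark box 291 188 [ 35  33 884] c 308.5 204.5
tip [253.  202.9] far r9 [253.  191.2] far r11 2up [252.9 189.4] right [268.  203.8] collar far [252.7 203. ]
```

```bash
python3 -m handwheel '[{"travel":[0.0,0.006,0.035],"dr":[0,0.002,-0.003]},{"travel":[0.004,0.001,0.035],"dr":[0,0.003,0]}]';  python3 -c "
from h import *
for _ in 1,2:
  viewer.camera('scene');go([-.0028,.0402,-.045],.0675);print(RD.T@ctrl.get_obs()['wrist_force'])"
```

```text
time_s: 16.83
eef_pos: [0.5309, 0.0833, 0.1431]
eef_rot: [0.258, 0.023, 0.966, -0.006]
wrist_force: [0.6, -0.1, -0.0]
opening: 0.158
t 16.88 travel [0.001 0.002 0.259] dr [-0.002 -0.005 -0.005] deckpos tip [-2.7 39.8 -6.1] F [-0.7 -0.6 -0.5] op 0.156
[-0.7942914  -0.60853379 -0.09026884]
t 16.93 travel [-0.001  0.002  0.26 ] dr [-0.002 -0.006 -0.004] deckpos tip [-3.  39.9 -6. ] F [ 0.5  0.1 -0.8] op 0.158
[ 0.04936691  0.17065138 -0.9198368 ]
```

Tip is 6 mm below the face with no force, so it is in the hole. Continuing.

```bash
python3 -m handwheel '[{"travel":[0.004,0.001,0.08],"dr":[0,0,-0.003]},{"travel":[0.004,0.001,0.08],"dr":[0,0.003,0]}]';  python3 -c "
from h import *
for _ in 1,2:
  viewer.camera('scene');go([-.0028,.0402,-.045],.0675);print(RD.T@ctrl.get_obs()['wrist_force'])"
```

```text
time_s: 17.1
eef_pos: [0.5423, 0.0829, 0.1233]
eef_rot: [0.258, 0.022, 0.966, -0.006]
wrist_force: [-2.1, -2.7, -0.1]
opening: 0.156
t 17.15 travel [-0.003  0.002  0.101] dr [-0.003 -0.006 -0.001] deckpos tip [ -3.5  39.8 -29.8] F [-1.1 -1.  -0.9] op 0.153
[-1.37162479 -1.05679528 -0.28813925]
t 17.2 travel [-0.005  0.001  0.105] dr [-0.002 -0.008 -0.001] deckpos tip [ -3.7  39.9 -29.3] F [-0.1 -1.6 -0.4] op 0.155
[-0.246098   -1.63674293 -0.36536368]
```

```bash
python3 -m handwheel '[{"travel":[0.002,0.001,0.07],"dr":[0,0,0]},{"travel":[0.003,0.001,0.05],"dr":[0,0,0]}]';  python3 -c "
from h import *
for _ in 1,2:
  viewer.camera('scene');go([-.0028,.0402,-.045],.0675);print(RD.T@ctrl.get_obs()['wrist_force'])"
```

```text
time_s: 17.37
eef_pos: [0.5508, 0.0826, 0.1078]
eef_rot: [0.258, 0.022, 0.966, -0.007]
wrist_force: [-1.6, -3.1, 1.3]
opening: 0.161
t 17.42 travel [-0.     0.001 -0.011] dr [-0.003 -0.003 -0.001] deckpos tip [ -3.   40.  -46.7] F [ 0.5 -2.2 -1. ] op 0.154
[ 0.01757064 -2.19976785 -1.21126764]
t 17.47 travel [-0.001  0.    -0.009] dr [-0.003 -0.004 -0.001] deckpos tip [ -3.1  40.  -46.3] F [ 0.1 -1.5 -0.5] op 0.154
[-0.13540885 -1.50768608 -0.52323587]
```

```bash
python3 -m handwheel '[{"travel":[0.004,0.001,0.03],"dr":[0,0,0]}]';  python3 -c "
from h import *
for _ in 1,2:
  viewer.camera('scene');go([-.0028,.0402,-.045],.0675);print(RD.T@ctrl.get_obs()['wrist_force'])"
```

```text
time_s: 17.55
eef_pos: [0.5525, 0.0827, 0.1053]
eef_rot: [0.258, 0.022, 0.966, -0.007]
wrist_force: [-36.0, -4.5, 37.2]
opening: 0.153
t 17.6 travel [ 0.003 -0.    -0.029] dr [-0.004 -0.002  0.001] deckpos tip [ -2.4  40.1 -49.4] F [-16.   -4.5  18.5] op 0.156
[-4.47347961 -5.21224043 23.90062872]
t 17.65 travel [ 0.003  0.    -0.029] dr [-0.004 -0.001  0.001] deckpos tip [ -2.4  40.1 -49.3] F [-14.2  -3.9  16.7] op 0.16
[-3.73850293 -4.57467267 21.48928592]
```

Collar seated (21 N axial). Releasing.

```bash
python3 -m handwheel '[{"travel":[0.005,0,-0.01],"dr":[0,0.003,0]},{"travel":[0.005,0,0],"dr":[0,0.003,0]},{"travel":[0.005,0,0],"dr":[0,0.003,0]},{"travel":[0.005,0,0],"dr":[0,0.003,0]},{"travel":[0.005,0,-0.1],"dr":[0,0.004,0]},{"travel":[0.0,0,-0.24],"dr":[0,0,0]},{"travel":[0.0,0,-0.24],"dr":[0,0,0]},{"travel":[0.0,0,-0.24],"dr":[0,0,0]},{"travel":[0.0,0,-0.24],"dr":[0,0,0]}]' 1
python3 - <<'E'
from h import *
for _ in range(6): viewer.camera('scene')
w=viewer.get_calibration('wrist');b=viewer.camera('wrist')[:,:,::-1];cv2.imwrite('pics/f_w.png',b)
s=viewer.get_calibration('side');a=viewer.camera('side')[:,:,::-1];cv2.imwrite('pics/f_s.png',a)
c=viewer.get_calibration('scene');d=viewer.camera('scene')[:,:,::-1];cv2.imwrite('pics/f_c.png',d)
go([0,.04,.1],.0675)
for nm,k,im in (('w',w,b),('s',s,a),('c',c,d)):
    h=cv2.cvtColor(im,cv2.COLOR_BGR2HSV);m=((h[...,0]>42)&(h[...,0]<88)&(h[...,1]>100)).astype(np.uint8)
    n,l,st,ce=cv2.connectedComponentsWithStats(m);j=np.argsort(-st[1:,4])[:3]+1
    print(nm,[(st[i].tolist(),ce[i].round(1).tolist()) for i in j if st[i][4]>15])
    P=lambda y,z,x=0:proj(k,O+RD@[x,y,z]).round(0)
    print('  pred teether top',P(.04,.063),'collar top',P(.04,.006),'left/right/down/up',P(.023,.006),P(.057,.006),P(.04,.006,-.017),P(.04,.006,.017),'wand top',P(-.04,.056),'wand collar',P(-.04,0))
    y=((h[...,0]>20)&(h[...,0]<33)&(h[...,1]>150)&(h[...,2]>60)).astype(np.uint8);r=((h[...,0]<6)|(h[...,0]>175))&(h[...,1]>150)
    X=P(-.04,.01).astype(int);q=y[X[1]-25:X[1]+25,X[0]-25:X[0]+25];v,u=np.nonzero(q);print('  yellow band',(u.min()+X[0]-25,u.max()+X[0]-25,v.min()+X[1]-25,v.max()+X[1]-25) if len(u) else None,'pred base near',X)
E
```

```text
time_s: 18.4
eef_pos: [0.4648, 0.0871, 0.2408]
eef_rot: [0.247, 0.022, 0.969, -0.006]
wrist_force: [1.5, 0.1, 0.1]
opening: 0.995
t 18.85 travel [-0.077 -0.004  0.061] dr [-0.002 -0.052 -0.002] deckpos tip [-13.1  40.5 109.5] F [ 0.1  0.  -0.4] op 0.998
w [([239, 164, 29, 51, 998], [253.0, 187.0])]
  pred teether top [252. 200.] collar top [253. 184.] left/right/down/up [237. 184.] [268. 184.] [253. 168.] [253. 199.] wand top [166. 197.] wand collar [180. 182.]
  yellow band (np.int64(181), np.int64(192), np.int64(170), np.int64(183)) pred base near [178 185]
s [([228, 171, 19, 20, 291], [237.0, 179.9])]
  pred teether top [232. 172.] collar top [242. 184.] left/right/down/up [245. 187.] [238. 182.] [237. 189.] [246. 180.] wand top [251. 188.] wand collar [260. 200.]
  yellow band (np.int64(259), np.int64(263), np.int64(200), np.int64(203)) pred base near [259 198]
c [([279, 176, 16, 23, 265], [286.6, 187.3]), ([36, 148, 15, 24, 247], [42.4, 160.4]), ([485, 0, 17, 25, 241], [493.0, 12.5])]
  pred teether top [290. 176.] collar top [282. 199.] left/right/down/up [276. 196.] [288. 202.] [286. 199.] [278. 199.] wand top [263. 168.] wand collar [256. 189.]
  yellow band (np.int64(252), np.int64(263), np.int64(183), np.int64(188)) pred base near [257 186]
```

```bash
python3 -c "
from bench import ctrl
print(ctrl.hand_in(), ctrl.get_obs()['time_s'])"
```

```text
the job is handed in; nothing more can be done
the job is handed in; nothing more can be done
```

I handed the job in at about 19 s of the 72 s allowed. The wand is in the 16 mm hole, the teether in the 24 mm hole, and the shutter is open. The hand-in gave no verdict.

- **What I did:** I picked the middle-sized wand out of its block and pushed its stem through the release hole, which opened the shutter. I stood it in the 16 mm hole until the head seated with a peak of about 50 N, then let go. I seated the teether's collar the same way, with about 21 N on it, let go and backed the arm away.
- **Last checks:**
  - The last viewed picture of the wand showed it standing flush in the second hole with the shutter open.
  - The teether's outline matched its expected fully-home position in all three cameras to within about 2 mm, from pixel measurements only, because the 12 viewable pictures were used up.
  - The gripper was open and well clear, with wrist force near zero.
- **Not fully checked:** I did not measure the tilt of either toy directly. I never re-measured the bystanders, though no path went near them and no unexpected contact force appeared. The wrist camera also read about 1.5 px off my deck estimate, so I aimed from the stem's position relative to the hole.

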